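Dispense two beads in order with the rocker paddles

TASK

Beads for a bracelet wait behind the gates of the wooden dispenser. With the fingertips, press down the black paddle of the lane that holds the coral bead so that its gate lifts and the bead rolls into the clear tray, then do the same for the blue bead, and let the paddles spring back so that all gates are shut. Leave the yellow bead behind its gate, touch no bead, and do not disturb the tumbler, the potted plant or the crayon stand.

Things in the scene. Friction and masses are not known exactly. Their poses are not given: they have to be found in the camera images.
- dispenser: Fixed wooden bead dispenser, 350 x 270 mm, walls 95 mm high, posts 122 mm. Origin: near its middle, on the counter; z up, x down its 3 parallel lanes: paddles x -140 mm, rocker axle -50 (108 mm high), clear gates +40, clear catch tray 80 to 176 (floor 20 mm high, rim 64, a pocket per lane). Lanes at y +80, 0, -80 mm, 40 mm wide, sloping 12 degrees; a bead behind each gate.
- paddle0 (a point): Black paddle of the lane at dispenser y +80 mm: 44 (along lane) x 56 x 6 mm, on the end of the teal rocker0, 90 mm behind its axle, in line with its lane. This point: middle of the top face, 116 mm above the counter at rest; x down the lane, z up. Pressed down 35 mm (spring, 1.5 to 5 N) it fully lifts that lane's gate, then a hard stop; springs back when let go. 24 mm gaps between paddles.
- rocker0: Teal rocker of that lane, 200 mm long, its arm along the +y edge of the lane, from paddle0 to its clear gate (36 mm wide, 4 mm thick, hanging 50 mm). Origin: on its axle, 108 mm high, at the lane's middle; x down the lane. At rest its axes are those of the dispenser.
- tilt0 (a joint): Tilt of rocker0: 0 at rest (gate down), 0.42 rad at the stop (gate fully up). The bead can pass from about 0.3 rad and takes about half a second to roll out into the tray; let go earlier and the gate drops back in front of it or on it.
- paddle1 (a point): Black paddle of the lane at dispenser y +0 mm: 44 (along lane) x 56 x 6 mm, on the end of the teal rocker1, 90 mm behind its axle, in line with its lane. This point: middle of the top face, 116 mm above the counter at rest; x down the lane, z up. Pressed down 35 mm (spring, 1.5 to 5 N) it fully lifts that lane's gate, then a hard stop; springs back when let go. 24 mm gaps between paddles.
- rocker1: Teal rocker of that lane, 200 mm long, its arm along the +y edge of the lane, from paddle1 to its clear gate (36 mm wide, 4 mm thick, hanging 50 mm). Origin: on its axle, 108 mm high, at the lane's middle; x down the lane. At rest its axes are those of the dispenser.
- tilt1 (a joint): Tilt of rocker1: 0 at rest (gate down), 0.42 rad at the stop (gate fully up). The bead can pass from about 0.3 rad and takes about half a second to roll out into the tray; let go earlier and the gate drops back in front of it or on it.
- paddle2 (a point): Black paddle of the lane at dispenser y -80 mm: 44 (along lane) x 56 x 6 mm, on the end of the teal rocker2, 90 mm behind its axle, in line with its lane. This point: middle of the top face, 116 mm above the counter at rest; x down the lane, z up. Pressed down 35 mm (spring, 1.5 to 5 N) it fully lifts that lane's gate, then a hard stop; springs back when let go. 24 mm gaps between paddles.
- rocker2: Teal rocker of that lane, 200 mm long, its arm along the +y edge of the lane, from paddle2 to its clear gate (36 mm wide, 4 mm thick, hanging 50 mm). Origin: on its axle, 108 mm high, at the lane's middle; x down the lane. At rest its axes are those of the dispenser.
- tilt2 (a joint): Tilt of rocker2: 0 at rest (gate down), 0.42 rad at the stop (gate fully up). The bead can pass from about 0.3 rad and takes about half a second to roll out into the tray; let go earlier and the gate drops back in front of it or on it.
- bead_coral: Coral (orange-red) round bead, 30 mm across, about 12 g, loose. Origin: its centre (its axes roll with it). At the start it waits in one of the three lanes (which one varies), resting against the uphill side of its gate (dispenser x about +23 mm), centre about 75 mm above the counter.
- bead_blue: Blue round bead, 30 mm across, about 12 g, loose. Origin: its centre (its axes roll with it). At the start it waits in one of the three lanes (which one varies), resting against the uphill side of its gate (dispenser x about +23 mm), centre about 75 mm above the counter.
- bead_yellow: Yellow round bead, 30 mm across, about 12 g, loose. Origin: its centre (its axes roll with it). At the start it waits in one of the three lanes (which one varies), resting against the uphill side of its gate (dispenser x about +23 mm), centre about 75 mm above the counter.
- tumbler: Stainless steel tumbler, 72 mm across the rim, 125 mm high, loose, standing beside the lanes. Origin: centre of its underside. Leave alone.
- pot: White, blue-banded ceramic pot with a succulent, 106 mm across, 120 mm high with the plant, loose. Origin: centre of its underside. Leave alone.
- crayon_stand: Beech block with drilled holes, 70 x 130 x 45 mm, crayons standing to 100 mm height, loose. Origin: centre of its underside. Leave alone.
- tray_stack: Two clear plastic trays stacked, 150 x 120 mm, 125 mm high, fixed. Origin: centre of the underside. Only in the way.
Things that resemble listed ones, but are neither listed nor needed, are in the scene too. There is more than one size of the bead_yellow; the job needs the smallest. Leave any grey or turquoise look-alike of the bead_coral alone.

How it is judged:
By the outcome, as a careful person would: the job done as asked, in the order asked, and still so for the second after the job is handed in, with the robot touching nothing.
It also fails if it takes over 43 s, if anything falls off the work surface, if the arm or the gripper's body presses on something with over 40 N, if the wrist force passes 120 N, or if a joint passes its speed limit or range.

ROBOT

A 6-joint arm with a two-finger parallel gripper is mounted at the origin on the work surface. World frame = base frame: x ahead of the robot, y to its left, z up, the work surface at z = 0. Lengths are in mm, angles in rad, forces in N, time in s.
With the tool pointing down it reaches from about 275 to 825 mm from the base axis. Payload 5.2 kg.
Tool frame: the origin (TCP) lies at the very end of the fingers, on their centre line; the grasp point (between the pads) lies 19 mm behind it; z points along the fingers, y is the direction in which the jaws open and shut (so a half turn about z gives the same grasp; the last joint's range is limited). The gripper opens to 93 mm and grips with 3 to 60 N. Pads are 15 mm wide; open, the fingers measure 128 mm over their backs; the gripper's body (75 mm by 188 mm) begins 65 mm behind the grasp point.
Start: joints at [1.121, 0.259, 1.535, -0, 1.348, -0.203], TCP at [134.343, 533.345, 218.653] pointing down, gripper open.
Joint ranges: [-3.14, 3.14], [-0.91, 2.08], [0.19, 2.58], [-1.22, 4.36], [0.22, 2.71], [-3.12, 3.12]. Speed limits (rad/s): [2.57, 2.57, 3.14, 3.14, 3.14, 3.14].

INTERFACE

Orientations are given as [roll, pitch, yaw] about the fixed x, y, z axes, in that order (R = Rz(yaw) Ry(pitch) Rx(roll)).
In Python, from bench import robot gives the robot as it stands. The module is installed in compiled form; this text tells all that it offers. Calls block until the motion is done:
- robot.move_ptp(position, orientation): joint-space move of the TCP to a pose.
- robot.move_linear(position, ori=None, speed=150, f_stop=None): straight line of the TCP; ori=None keeps the orientation; speed is the mean speed in mm/s. With f_stop (N) it stops when the force on the tool has changed by that much, and returns True; else False.
- robot.move_j(angles): joint-space move.
- robot.move_gripper(opening): opening from 0.0 (shut) to 1.0 (fully open); the grip force is fixed at half the most; returns when the fingers have stopped.
- robot.sleep(seconds).
- robot.inverse_kinematics(position, orientation): joint angles nearest the present ones, or None.
- robot.get_image(name): name is "scene" or "top" or "wrist"; returns a dict with "img" (384x512x3 uint8, blue, green, red), "fovy" (degrees; the focal length in pixels is half the picture's height over the tangent of half this angle, whatever the lens; pixels are square), "cx", "cy" (the principal point, pixels), "eye" and "orientation" of the camera in the world. Camera axes: x right, y down, z forward; pixel columns grow to the right and rows downward; lengths in mm; the calibration is good to about 2 mm. The wrist camera is an equidistant fisheye: a pixel r from the principal point sees the ray r / f radians off the axis. A picture is of the moment at which its call begins. There is no depth.
A pose or a line that the arm cannot do raises robot.MotionError and nothing moves.
- robot.hand_in(): hands the job in, once; it reports no verdict.
Readings, each from a call of its own:
- robot.current_t(): time.
- robot.current_qpos(): joint angles.
- robot.current_joint_vel(): joint speeds.
- robot.current_joint_efforts(): joint torques, N m.
- robot.current_tcp_pos(): TCP position.
- robot.current_eef_rot(): TCP orientation.
- robot.current_contact_force(): force on the tool from outside, world axes, zero at the start.
- robot.current_ft_torque(): the same for the moment, N m.
- robot.current_gripper_width(): opening from 0.0 (shut) to 1.0 (fully open).
Only numpy, scipy, OpenCV 4.12 (cv2) and the standard library are available. Lean on these libraries where they do the work, as an engineer would, in place of code of your own. Each camera call takes 0.05 s, during which the arm holds its last target. There are 200 camera calls.

## Working session

There is one attempt and no reset: what is moved stays moved. The work goes in short steps, each a Python script; the robot and the scene stay as the last script left them, time stands still between calls to the robot, and variables do not carry over. Pictures are saved under pics/ and viewed, on a budget of 10 in all, crops included, one or two more only if the job needs it, and the job is handed in when it is done.

```bash
mkdir -p pics
cat > h.py <<'E'
import cv2, numpy as np, pickle
from scipy.spatial.transform import Rotation as R
from bench import robot
def rot(o):
    o=np.array(o); return o if o.shape==(3,3) else R.from_euler('xyz',o).as_matrix()
def f(c): return c['img'].shape[0]/2/np.tan(np.radians(c['fovy'])/2)
def ray(c,uv): return rot(c['orientation'])@np.array([(uv[0]-c['cx'])/f(c),(uv[1]-c['cy'])/f(c),1])
def onz(c,uv,z):
    d=ray(c,uv); e=np.array(c['eye']); return e+d*(z-e[2])/d[2]
def proj(c,p):
    q=rot(c['orientation']).T@(np.array(p)-c['eye']); return q[:2]/q[2]*f(c)+[c['cx'],c['cy']]
E
python3 - <<'E'
from h import *
for n in ['scene','top']:
    c=robot.get_image(n); pickle.dump(c,open(n+'.pkl','wb'))
    print(n,c['fovy'],c['cx'],c['cy'],c['eye'],c['orientation'])
    cv2.imwrite(f'pics/{n}0.png',cv2.resize(c['img'],(800,600),interpolation=cv2.INTER_CUBIC))
E
```

```text
scene 48.03218964468532 249.8615099912817 191.15003907265015 [1400.44059213  269.08194092  714.04247933] [-2.22388485  0.01015709  1.86615044]
top 55.311227162014234 246.52905755837995 193.20148085467278 [ 595.22683945   15.28319614 1004.58425503] [-3.08884919  0.02583517 -1.57030363]
```

View pics/top0.png

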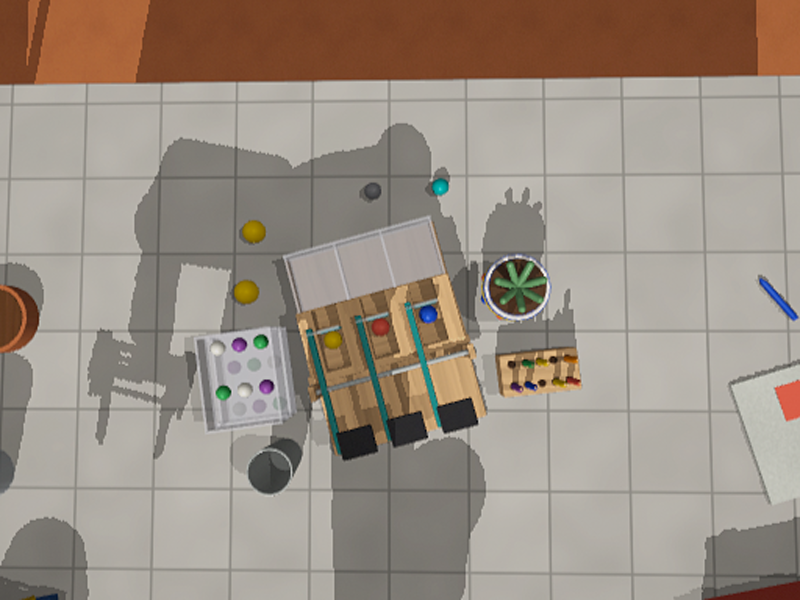

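View pics/scene0.png

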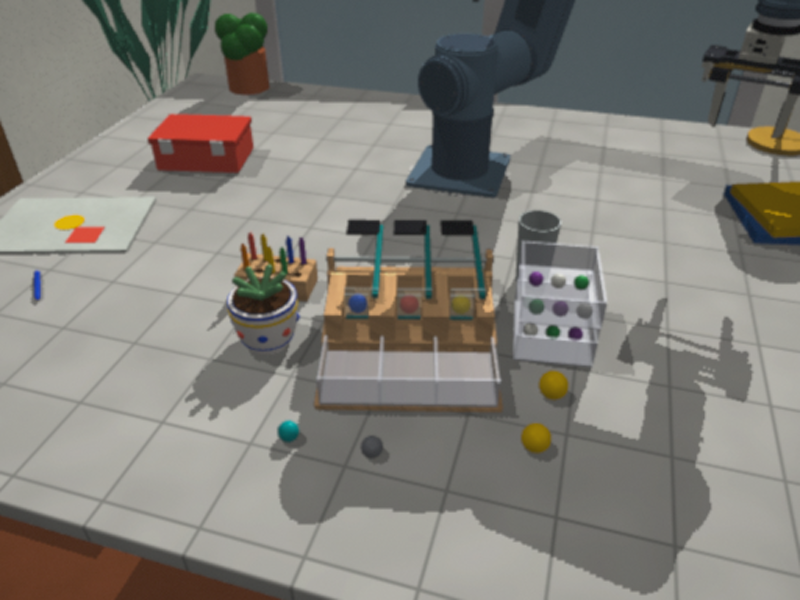

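The top view shows the paddles in black at about (357,443), (407,430) and (459,415). The beads behind the gates are yellow at (333,340), coral at (380,327) and blue at (428,314). The look-alikes are outside the dispenser: two larger yellow balls at (253,232) and (246,291), one grey at (372,190) and one turquoise at (440,187). So yellow is in lane y +80, coral in lane 0 and blue in lane -80. The scene view agrees, with blue, coral and yellow at (358,303), (409,305) and (461,304). Next I'll measure and confirm with a crop.

Run:
```python
from h import *
c=pickle.load(open('top.pkl','rb')); s=pickle.load(open('scene.pkl','rb'))
def blobs(c,box,z):
    k=c['img']; g=cv2.inRange(k,(0,0,0),(55,55,55)); m=np.zeros_like(g); x0,y0,x1,y1=box
    m[y0:y1,x0:x1]=g[y0:y1,x0:x1]; m=cv2.morphologyEx(m,cv2.MORPH_OPEN,np.ones((3,3)))
    n,l,st,ce=cv2.connectedComponentsWithStats(m)
    out=[]
    for i in range(1,n):
        if st[i,4]>40:
            r=cv2.minAreaRect(np.argwhere(l==i)[:,::-1].astype(np.float32)); out.append((ce[i],onz(c,ce[i],z)[:2]))
            print(ce[i].round(1),st[i,4],'rect',np.round(r[1],1),round(r[2],1),onz(c,ce[i],z)[:2].round(1), 'rectc',onz(c,r[0],z)[:2].round(1))
    return out
a=blobs(c,(205,250,315,300),116)
print('scene'); blobs(s,(215,135,310,155),116)
for n,uv in dict(yel=(333,340),cor=(380,327),blu=(428,314)).items():
    print(n,onz(c,np.array(uv)*.64,75)[:2].round(1))
im=c['img'][125:305,170:320]
cv2.imwrite('pics/crop.png',cv2.resize(im,None,fx=3.3,fy=3.3,interpolation=cv2.INTER_CUBIC))
```

```text
[292.3 265.3] 383 rect [17.  22.5] 74.7 [469.  -71.5] rectc [468.8 -71.5]
[260. 274.] 390 rect [17.7 22.6] 74.7 [448.1   5.8] rectc [448.2   5.9]
[228.1 282.8] 402 rect [17.6 22.9] 75.1 [426.8  82.5] rectc [426.7  82.6]
scene
[232.3 145.3] 152 rect [ 8. 19.] 90.0 [475.7 -67.4] rectc [474.1 -67.4]
[262.4 145. ] 179 rect [ 8. 19.] 90.0 [452.3   9.2] rectc [452.1   9.3]
[292.4 145. ] 178 rect [ 8. 19.] 90.0 [430.6  85.5] rectc [430.3  85.7]
yel [582.4 124.1]
cor [603.5  47.8]
blu [624.6 -30.1]
```

View pics/crop.png

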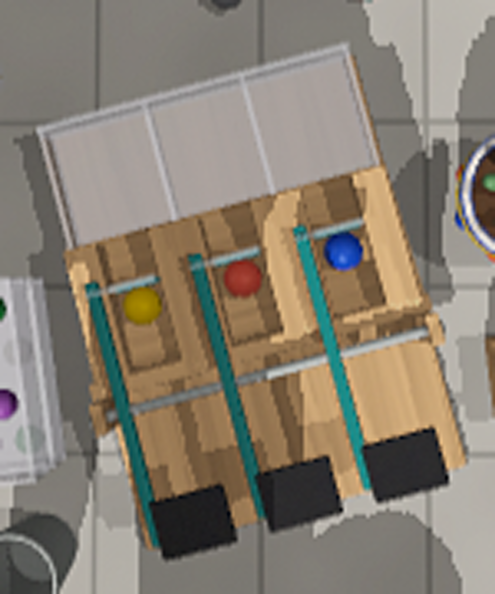

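The crop confirms it: coral is behind the middle gate at about (243,278), on paddle1. Blue is on the right at (343,251), on paddle2. Yellow is on the left at (141,305) and stays. The dispenser yaw is about 15.2°. I'll press paddle1 first.

```bash
cat >> h.py <<'E'
YAW=0.266
P={1:(449.5,7),2:(470.5,-70)}
def press(i,o):
    x,y=P[i]
    robot.move_linear([x,y,124],o,speed=120)
    hit=robot.move_linear([x,y,76],o,speed=45,f_stop=12)
    print(i,'hit',hit,robot.current_tcp_pos().round(1) if hasattr(robot.current_tcp_pos(),'round') else robot.current_tcp_pos(),robot.current_contact_force())
    robot.sleep(1.3)
    k=robot.get_image('scene'); cv2.imwrite(f'pics/press{i}.png',k['img'][100:300,170:350].repeat(3,0).repeat(3,1))
    robot.move_linear([x,y,124],o,speed=80)
    robot.move_linear([x,y,165],o,speed=150)
E
python3 - <<'E'
from h import *
robot.move_gripper(0.0)
best=None
for yw in (YAW,YAW-np.pi,YAW+np.pi):
    q=robot.inverse_kinematics([449.5,7,165],[np.pi,0,yw])
    if q is not None:
        d=np.abs(np.array(q)-robot.current_qpos()).max()
        if best is None or d<best[0]: best=(d,yw)
print(best)
o=[np.pi,0,best[1]]; open('yaw','w').write(repr(float(best[1])))
robot.move_ptp([449.5,7,190],o)
print(robot.current_t())
press(1,o)
print(robot.current_t())
E
```

```text
(np.float64(1.3546673720993996), 0.266)
3.75
1 hit True [450.4   6.9  80.7] [-2.89303049  0.65973446 12.18459406]
7.825
```

View pics/press1.png

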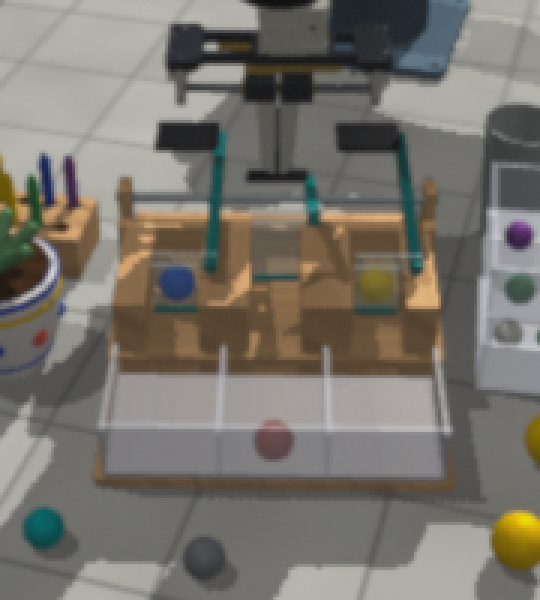

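The picture shows the middle gate up and the coral bead in the tray's middle pocket at (273,440). Blue at (178,283) and yellow at (376,286) are still held. Blue is next.

Run:
```python
from h import *
o=[np.pi,0,float(open('yaw').read())]
x,y=P[2]
robot.move_linear([x,y,165],o,speed=150)
press(2,o)
robot.move_linear([x-60,y,260],o,speed=180)
robot.sleep(0.3)
k=robot.get_image('scene'); cv2.imwrite('pics/end.png',k['img'][100:300,140:400].repeat(3,0).repeat(3,1))
print(robot.current_t(),robot.current_contact_force())
```

```text
2 hit True [471.3 -70.2  80.8] [-2.99663116  1.03758826 12.29750523]
13.5 [-0.62753735 -0.13429798  0.77445532]
```

View pics/end.png

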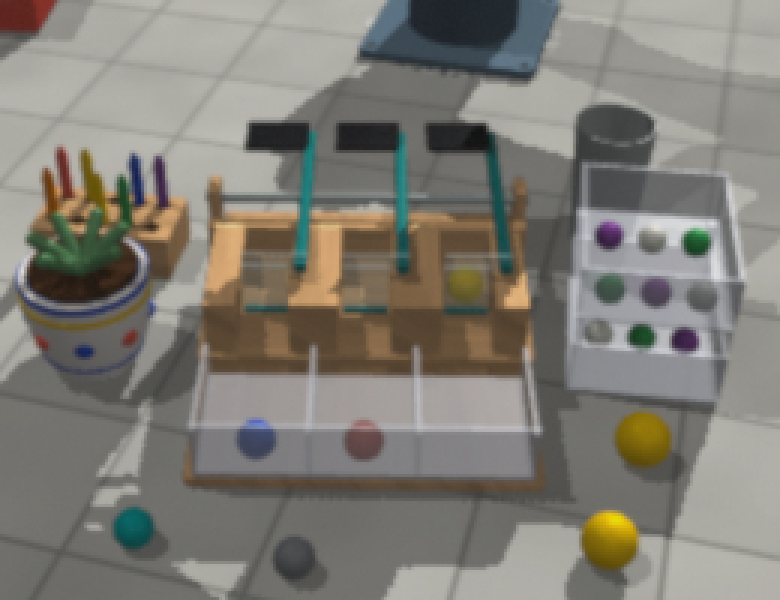

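The final picture shows blue at (256,440) and coral at (364,440) in their tray pockets, and yellow at (466,286) behind its gate. All three gates are down and all paddles are level. The neighbouring objects look undisturbed.

```bash
python3 -c "
from bench import robot
robot.hand_in(); print(robot.current_t())"
```

```text
the job is handed in; nothing more can be done
the job is handed in; nothing more can be done
```

The coral bead and then the blue bead are in the clear tray, each in its own pocket. I handed the job in at about 13.5 s of the 43 s allowed.

- **Presses:** With the fingers shut, I pressed the middle paddle (coral), then the one at y -80 (blue). Each went down to its hard stop, about 35 mm at about 12 N, and was held for 1.3 s before I let it spring back.
- **Last checks:** The final scene picture shows all three gates shut, the paddles level and the yellow bead still behind its gate. The tumbler, plant and crayon stand look undisturbed by eye; I did not measure their positions. The arm was clear of everything, with a leftover force reading of about 1 N.
- **Disagreements:** The two cameras differed by 4–8 mm on the paddle positions. I put this down to the scene camera also seeing the paddles' front faces, and aimed close to the top-camera positions. No check failed.

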